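# Reset the model-parts dryer

### The arm

A 7-joint arm with a two-finger parallel gripper is mounted at the origin on the work surface. World frame = base frame: x ahead of the robot, y to its left, z up, the work surface at z = 0. Lengths are in m, angles in rad, forces in N, time in s.
With the tool pointing down it reaches from about 0.4 to 0.85 m from the base axis. Payload 10.4 kg.
Tool frame: the origin (TCP) lies between the finger pads; the fingertips stand 11 mm ahead of it and the grasp point (between the pads) lies 8 mm behind it; x points along the fingers, y is the direction in which the jaws open and shut, and the axes are right-handed (so a half turn about x gives the same grasp; the last joint's range is limited). The gripper opens to 87 mm and grips with 3 to 60 N. Pads are 19 mm wide; open, the fingers measure 117 mm over their backs; the gripper's body (75 mm by 190 mm) begins 51 mm behind the grasp point.
Start: joints at [1.081, 0.332, -0.065, 1.46, 0.022, 1.35, -0.088], TCP at [0.281, -0.558, 0.234] pointing down, gripper open.
Joint ranges: [-2.6, 2.6], [-0.5, 2.12], [-1.47, 1.34], [0.16, 2.42], [-1.27, 4.41], [0.06, 2.06], [-2.6, 2.6]. Speed limits (rad/s): [2.22, 2.22, 2.79, 2.79, 3.14, 3.14, 3.14].

### API

Orientations are given as a unit quaternion [x, y, z, w].
In Python, from bench import r, cams, ticket gives the robot as it stands. The module is installed in compiled form; this text tells all that it offers.
- The arm moves only by the tool drive_tool, never from a script. Its argument "moves" is text: rows parted by semicolons, each of 5 numbers parted by spaces: the shift along the world's x, y, z in m, then the turn about the world's z in degrees, then the closure, from 0 (fully open) to 1 (shut). In form: x y z twist grip; .... A call has 1 to 20 rows; each row shifts and turns the commanded pose from where the row before left it; what a row does not reach is not made up. A row lasts 1/8 s, in which the tool goes at most 62.5 mm and 10.7 degrees, less where a joint would pass 70% of its speed; a pose out of reach is approached as far as the arm can. A call is refused whole if a number of a shift passes 0.0625 or a number of a turn 10.7, either way. A call with a gripper value outside its range is refused whole. The fingers move at their own pace and stop on an object; "newtons" is the grip in N (left out, the last holds). Time passes only in rows, so rows that do not move let the fingers close. It gives the time, the measured TCP pose, the force and the opening at its end, in the units of the state.
- r.read_state(): the state, without advancing time (a new reading comes with each control period).
- cams.camera(name): name is "scene" or "top"; returns a dict with "color" (420x560x3 uint8, red, green, blue), "fx", "fy", "cx", "cy" (pixels), "distortion" ([k1, k2, p1, p2, k3] as OpenCV has them; the pictures are not rectified), "extrinsics" (4x4, takes a point from camera to world coordinates). Camera axes: x right, y down, z forward; pixel columns grow to the right and rows downward; lengths in m; the calibration is good to about 2 mm. A picture is of the moment at which its call begins. There is no depth.
- ticket.close_job(): hands the job in, once; it reports no verdict.
The state is a dict: "time": time; "joint_positions": joint angles; "joint_vel": joint speeds; "joint_torque": joint torques, N m; "ee_pos": TCP position; "eef_rot": TCP orientation; "ft_force": force on the tool from outside, world axes, zero at the start; "torque": the same for the moment, N m; "width": finger opening in m.
Only numpy, scipy, OpenCV 4.12 (cv2) and the standard library are available. Lean on these libraries where they do the work, as an engineer would, in place of code of your own. Each camera call takes 0.05 s, during which the arm holds its last target.

### The job

The drying cabinet on the modelling bench has tripped: first push its open blue parts drawer fully home, until it clicks in. Then take the yellow-handled stylus from the wooden tool stand, reach its steel tip through the yellow-ringed hole in the cabinet's top and hold the red reset button at the bottom of the hole fully down with it; finish like that, stylus still gripped and button still held down. Leave the other two tools in the stand, do not knock the paint jars about, and see that the drawer stays shut.

Things in the scene. Friction and masses are not known exactly. Their poses are not given: they have to be found in the camera images.
- cabinet: White and grey drying cabinet, fixed, 200 deep (x) x 190 wide (y) x 110 mm high. Origin: centre of its underside; its front faces its own -x, towards the robot (yaw up to 15 degrees either way); it may stand in the right or the left half of the bench, the tool stand in the other. Left of its front (its +y side) is the drawer; right (-y side) is a 67 mm wide grey control column with the hole in its flat top. The top is flat, 110 mm above the bench all over.
- drawer_front (a point): Centre of the outer face of the drawer's blue front panel, 116 mm wide x 84 mm high (14 to 98 mm above the bench; this point is at 70 mm), flat, no handle; it moves with the drawer. With the drawer home this face lies 100 mm in front of the cabinet's origin, and 33.5 mm to +y of it, in the cabinet's frame.
- drawer (a joint): How far the drawer is open, m: 0 is fully home against its stop; it starts 0.045 to 0.072 open. It slides along the cabinet's x axis (pushed towards the cabinet's +x) against about 1 N friction and stays where it is left; from 13 to 8 mm before home a spring detent must be overcome (about 5 N in all, with a small peak), and over the last 3 mm the same detent draws it home and keeps it there. It ends at a hard stop; push it right up to that (home means under 0.003).
- aperture (a point): Centre of the mouth of the round hole in the cabinet's flat top, 110 mm above the bench, 39 mm in front of (-x) and 61.5 mm to -y of the cabinet's origin, in its frame. Hole 17 mm in diameter, vertical, with a yellow ring (about 32 mm outside) painted round it.
- button_top (a point): Centre of the top of the red reset button, 15 mm in diameter, in that hole; 16 mm below the mouth (94 mm above the bench) when not pressed; it moves with the button.
- button (a joint): How far the button is pressed, m: 0 up, 0.006 fully down at its stop. It is a spring button: about 1.5 N to start, 5 N to hold fully down; it comes up when let go. Held down counts from 0.0045.
- stand: Light wooden block, fixed, 60 (x) x 150 (y) x 70 mm high, origin at the centre of its underside (yaw up to 20 degrees); three vertical 10 mm holes in its top, on its y axis at -50, 0 and +50 mm, 66 mm deep, one tool in each. The tools stand with their axes turned as the stand is.
- stylus: Stylus: yellow square handle 14 x 14 mm, 70 mm long (70 to 140 mm above the bench as it stands), faces square to its x and y axes, and below it a steel shaft 6 mm in diameter and 55 mm long; 30 to 65 g; stands in one of the three holes of the tool stand (which one varies) with its shaft down and the lower end of its handle resting on the stand's top; loose. Origin: on its axis at the lower end of the handle, z up the handle.
- stylus_tip (a point): The end of the stylus's steel shaft, on its axis, 55 mm below its origin.
- file: Needle file, round black handle 16 mm in diameter, 60 mm long; not needed; stands in one of the three holes of the tool stand (which one varies) with its shaft down and the lower end of its handle resting on the stand's top; loose. Origin: on its axis at the lower end of the handle, z up the handle.
- driver: Small screwdriver, round blue handle 18 mm in diameter, 65 mm long; not needed; stands in one of the three holes of the tool stand (which one varies) with its shaft down and the lower end of its handle resting on the stand's top; loose. Origin: on its axis at the lower end of the handle, z up the handle.
- jar_red: Paint jar with red cap, 36 mm in diameter, 50 mm high, loose on the bench; leave alone. Origin: centre of its base.
- jar_green: Paint jar with green cap, 36 mm in diameter, 55 mm high, loose on the bench; leave alone. Origin: centre of its base.
- jar_white: Paint jar with white cap, 40 mm in diameter, 45 mm high, loose on the bench; leave alone. Origin: centre of its base.

How it is judged:
By the outcome, as a careful person would: the job done as asked, in the order asked, and still so for the second after the job is handed in, while the arm keeps its last pose, push and grip.
It also fails if it takes over 54 s, if anything falls off the work surface, if the arm or the gripper's body presses on something with over 40 N, if the wrist force passes 120 N, or if a joint passes its speed limit or range.

## Working session

There is one attempt and no reset: what is moved stays moved. The work goes in short steps, Python scripts to look and compute and a tool call to move; the robot and the scene stay as the last step left them, time stands still between calls to the robot, and variables do not carry over. Pictures are saved under pics/ and viewed, and the job is handed in when it is done.

Besides the shell and the picture viewer there is one more tool, called after "Emit:" as name(argument=value, ...) on one line, values as JSON. drive_tool: Moves the arm, as the interface text tells. Its arguments: {"type":"object","properties":{"moves":{"type":"string"},"newtons":{"type":"number"}},"required":["moves"]}

```bash
mkdir -p pics; cat > h.py <<'E'
import numpy as np, cv2
from bench import r,cams,ticket
def snap(n,tag):
    c=cams.camera(n); cv2.imwrite(f'pics/{tag}.png',cv2.cvtColor(c['color'],cv2.COLOR_RGB2BGR)); np.save(f'pics/{tag}.npy',c,allow_pickle=True); return c
def load(tag): return np.load(f'pics/{tag}.npy',allow_pickle=True).item()
def K(c): return np.array([[c['fx'],0,c['cx']],[0,c['fy'],c['cy']],[0,0,1.]])
def ray(c,uv):
    p=cv2.undistortPoints(np.array([[uv]],float),K(c),np.array(c['distortion'],float))[0,0]
    T=np.array(c['extrinsics']); return T[:3,3],T[:3,:3]@np.array([p[0],p[1],1])
def onz(c,uv,z):
    o,d=ray(c,uv); return o+d*(z-o[2])/d[2]
def proj(c,P):
    T=np.linalg.inv(np.array(c['extrinsics'])); 
    return cv2.projectPoints(np.array([P],float).reshape(-1,3),cv2.Rodrigues(T[:3,:3])[0],T[:3,3],K(c),np.array(c['distortion'],float))[0].reshape(-1,2)
E
python3 - <<'E'
from h import *
for n in('scene','top'):
    c=snap(n,n+'0'); print(n,np.round(c['extrinsics'],3).tolist(),c['fx'])
print(r.read_state())
E
```

```text
scene [[0.535, 0.699, -0.474, 1.126], [0.845, -0.436, 0.309, -0.356], [0.009, -0.566, -0.824, 1.081], [0.0, 0.0, 0.0, 1.0]] 494.16051054059363
top [[0.006, -0.993, 0.118, 0.416], [-1.0, -0.006, 0.005, -0.007], [-0.004, -0.118, -0.993, 1.018], [0.0, 0.0, 0.0, 1.0]] 433.1218202132261
{'time': 0.1, 'joint_positions': array([ 1.08142216,  0.33275926, -0.06473851,  1.46084821,  0.02162105,
        1.34993223, -0.08848399]), 'joint_vel': array([ 0.0015849 , -0.00229732, -0.00025742, -0.00295114, -0.00169531,
        0.00063408, -0.00071869]), 'joint_torque': array([ 2.17329543e-03, -6.24546146e+01,  2.49854982e-02, -3.90714061e+01,
       -6.14867778e-02,  3.66460544e-02,  9.00096296e-06]), 'ee_pos': array([ 0.28111327, -0.55783175,  0.23286883]), 'eef_rot': array([-0.68780475, -0.16398568,  0.68805484, -0.16313755]), 'ft_force': array([ 0.44966794,  0.26390279, -0.43471384]), 'torque': array([-4.15673797e-04,  5.71525869e-05,  3.19475220e-02]), 'width': 0.0869428324160028}
```

View pics/scene0.png

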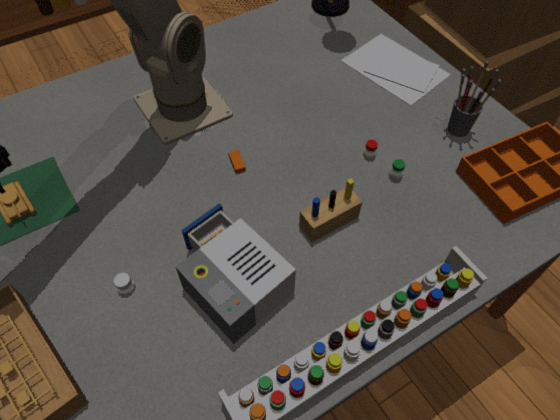

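View pics/top0.png

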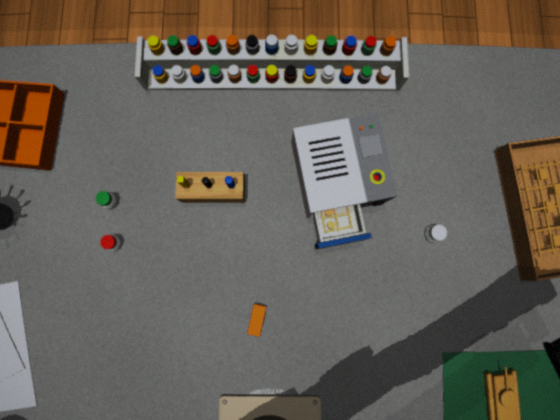

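The scene view shows the cabinet at about (237,275) with its drawer open towards the robot, and the stand at (331,213) with the yellow stylus at its far end, (349,188). In the top view the ring is at (377,177), the blue drawer front at (343,240), and the stylus at (183,181). The white jar is at (437,233).

```bash
cat > m.py <<'E'
from h import *
def comps(c,lo,hi,roi,amin=8):
    hsv=cv2.cvtColor(c['color'],cv2.COLOR_RGB2HSV); m=cv2.inRange(hsv,lo,hi)
    x0,y0,x1,y1=roi; k=np.zeros_like(m); k[y0:y1,x0:x1]=m[y0:y1,x0:x1]
    n,l,s,ce=cv2.connectedComponentsWithStats(k)
    return [(s[i].tolist(),ce[i].round(1).tolist(),l==i) for i in range(1,n) if s[i][4]>=amin]
E
python3 - <<'E'
from m import *
t=load('top0');s=load('scene0')
Y=((20,120,90),(35,255,255)); B=((100,120,40),(130,255,255))
for nm,c,roi in(('ring',t,(360,160,395,195)),('sty',t,(170,170,195,195)),('ringS',s,(190,262,212,280)),('styS',s,(340,172,360,205))):
    for a,b,_ in comps(c,*Y,roi): print(nm,a,b)
for nm,c,roi in(('blue',t,(305,225,380,255)),('drv',t,(220,170,240,195)),('blueS',s,(175,200,235,250))):
    for a,b,m in comps(c,*B,roi):
        print(nm,a,b, cv2.boxPoints(cv2.minAreaRect(np.argwhere(m)[:,::-1].astype(np.float32))).round(1).tolist())
for n,c,rois in(('t',t,[(280,100,420,260),(160,155,260,215)]),('s',s,[(170,200,300,340),(290,170,370,240)])):
    for i,(x0,y0,x1,y1) in enumerate(rois):
        im=cv2.cvtColor(c['color'][y0:y1,x0:x1],cv2.COLOR_RGB2BGR); cv2.imwrite(f'pics/crop_{n}{i}.png',cv2.resize(im,None,fx=4 if i==0 else 6,fy=4 if i==0 else 6,interpolation=cv2.INTER_CUBIC))
E
```

```text
ring [370, 169, 15, 15, 115] [377.1, 176.1]
sty [176, 175, 9, 11, 70] [179.5, 179.4]
ringS [194, 265, 14, 13, 78] [200.5, 271.3]
styS [347, 179, 7, 5, 25] [350.0, 181.0]
blue [317, 233, 54, 15, 271] [343.6, 240.4] [[316.5, 242.5], [369.79998779296875, 232.6999969482422], [370.79998779296875, 238.1999969482422], [317.6000061035156, 248.0]]
drv [225, 177, 8, 10, 58] [228.9, 181.0] [[225.0, 177.0], [232.0, 177.0], [232.0, 186.0], [225.0, 186.0]]
blueS [182, 204, 40, 30, 187] [201.2, 218.4] [[181.39999389648438, 230.10000610351562], [219.0, 203.3000030517578], [221.3000030517578, 206.5], [183.6999969482422, 233.39999389648438]]
```

View pics/crop_t0.png

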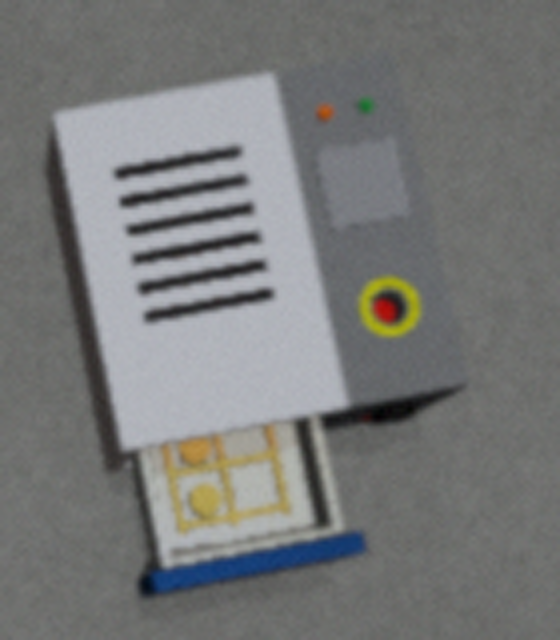

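View pics/crop_t1.png

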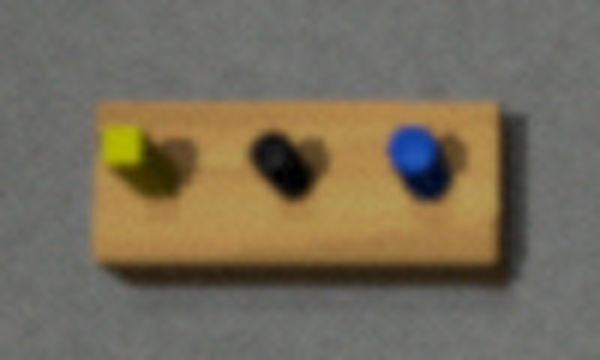

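View pics/crop_s1.png

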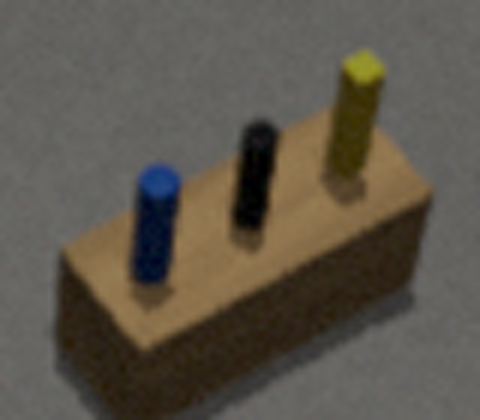

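View pics/crop_s0.png

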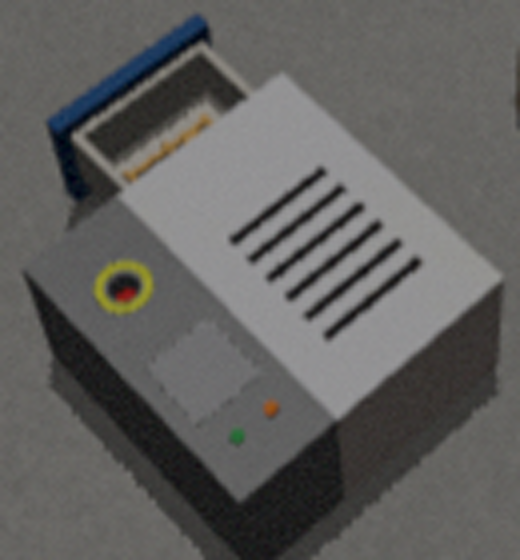

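```bash
cat >> h.py <<'E'
def tri(a,uva,b,uvb):
    A=np.zeros((3,3));v=np.zeros(3);R=[]
    for c,uv in((a,uva),(b,uvb)):
        o,d=ray(c,uv);d=d/np.linalg.norm(d);P=np.eye(3)-np.outer(d,d);A+=P;v+=P@o;R.append((P,o))
    x=np.linalg.solve(A,v); return x.round(4),[round(float(np.linalg.norm(P@(x-o))),4) for P,o in R]
E
python3 - <<'E'
from h import *
t=load('top0');s=load('scene0')
ct=lambda x,y:(x/4+280-.4,y/4+100-.4)
cs=lambda x,y:(x/4+170-.4,y/4+200-.4)
st=lambda x,y:(x/6+160-.4,y/6+155-.4)
ss=lambda x,y:(x/6+290-.4,y/6+170-.4)
print('ring t',onz(t,ct(389,307),.11),'s',onz(s,cs(124,287),.11),tri(t,ct(389,307),s,cs(124,287)))
for a,b,z,n in [((54,113),(499,277),.11,'far+y'),((465,383),(24,272),.11,'near-y'),((390,55),(240,502),.11,'far-y'),((122,450),(283,73),.11,'near+y')]:
    print(n,onz(t,ct(*a),z).round(4),onz(s,cs(*b),z).round(4),tri(t,ct(*a),s,cs(*b)))
# drawer front outer top edge ends
for a,b,n in [((148,592),(203,14),'+y outer top'),((366,547),(52,124),'-y outer top')]:
    print(n,onz(t,ct(*a),.098).round(4),onz(s,cs(*b),.098).round(4))
print('sty',onz(t,st(122,146),.14),onz(s,ss(363,68),.14),tri(t,st(122,146),s,ss(363,68)))
print('file',onz(t,st(271,152),.13),onz(s,ss(261,133),.13))
print('drv',onz(t,st(411,150),.135),onz(s,ss(159,180),.135))
for a in [(97,103),(499,103),(497,263),(93,263)]: print('stand',onz(t,st(*a),.07).round(4))
for a in [(65,253),(145,348),(432,188),(335,110)]: print('standS',onz(s,ss(*a),.07).round(4))
for a in ((437,232),): print('jarw',onz(t,a,.045))
for a in ((104,198),(109,242)): print('jar',onz(t,a,.05))
E
```

```text
ring t [ 0.6014441  -0.22797844  0.11      ] s [ 0.6002918  -0.22932552  0.11      ] (array([ 0.601 , -0.2286,  0.1105]), [0.0009, 0.0009])
far+y [ 0.7072 -0.0486  0.11  ] [ 0.7047 -0.0511  0.11  ] (array([ 0.706 , -0.05  ,  0.1115]), [0.0017, 0.0017])
near-y [ 0.5606 -0.2678  0.11  ] [ 0.5627 -0.2717  0.11  ] (array([ 0.5608, -0.2702,  0.1055]), [0.0012, 0.0012])
far-y [ 0.7419 -0.2326  0.11  ] [ 0.7432 -0.2352  0.11  ] (array([ 0.7425, -0.234 ,  0.1072]), [0.0009, 0.0009])
near+y [ 0.5236 -0.0844  0.11  ] [ 0.5228 -0.0853  0.11  ] (array([ 0.5233, -0.0849,  0.1104]), [0.0006, 0.0006])
+y outer top [ 0.4493 -0.0989  0.098 ] [ 0.4515 -0.1019  0.098 ]
-y outer top [ 0.4737 -0.2155  0.098 ] [ 0.4751 -0.2146  0.098 ]
sty [0.58763186 0.18691822 0.14      ] [0.58807588 0.18485689 0.14      ] (array([0.5875, 0.1865, 0.1387]), [0.0008, 0.0008])
file [0.58762203 0.13681003 0.13      ] [0.58737519 0.13594575 0.13      ]
drv [0.58755049 0.08742262 0.135     ] [0.58781646 0.08559921 0.135     ]
stand [0.6176 0.2124 0.07  ]
stand [0.6181 0.062  0.07  ]
stand [0.5579 0.0618 0.07  ]
stand [0.5572 0.2118 0.07  ]
standS [0.5611 0.0616 0.07  ]
standS [0.6175 0.0633 0.07  ]
standS [0.6152 0.2113 0.07  ]
standS [0.5601 0.2012 0.07  ]
jarw [ 0.48732664 -0.37903425  0.045     ]
jar [0.56047239 0.38126004 0.05      ]
jar [0.45995171 0.36449193 0.05      ]
```

```bash
cat > st.py <<'E'
from h import *
from scipy.spatial.transform import Rotation as Ro
q=r.read_state();R=Ro.from_quat(q['eef_rot']).as_matrix()
print('t',round(q['time'],2),'p',q['ee_pos'].round(4),'x',R[:,0].round(3),'yang',np.degrees(np.arctan2(R[1,1],R[0,1])).round(1),'F',q['ft_force'].round(1),'w',q['width'].round(4),'j7',q['joint_positions'].round(2))
E
python3 st.py
```

```text
Traceback (most recent call last):
  File "st.py", line 4, in <module>
    print('t',round(q['time'],2),'p',q['ee_pos'].round(4),'x',R[:,0].round(3),'yang',np.degrees(np.arctan2(R[1,1],R[0,1])).round(1),'F',q['ft_force'].round(1),'w',q['width'].round(4),'j7',q['joint_positions'].round(2))
                                                                                                                                                                   ^^^^^^^^^^^^^^^^
AttributeError: 'float' object has no attribute 'round'
```

```bash
sed -i "s/q\['width'\].round(4)/round(q['width'],4)/" st.py; python3 st.py
```

```text
t 0.1 p [ 0.2811 -0.5578  0.2329] x [-0.001  0.001 -1.   ] yang -63.3 F [ 0.4  0.3 -0.4] w 0.0869 j7 [ 1.08  0.33 -0.06  1.46  0.02  1.35 -0.09]
```

Emit:
drive_tool(moves="0.018 0.049 0 -7.75 1; 0.018 0.049 0 -7.75 1; 0.018 0.049 0 0 1; 0.018 0.049 0 0 1; 0.018 0.049 0 0 1; 0.018 0.049 0 0 1; 0.018 0.049 0 0 1; 0.018 0.049 0 0 1; 0 0 -0.04 0 1; 0 0 -0.04 0 1; 0 0 -0.04 0 1; 0 0 -0.03 0 1; 0 0 0 0 1; 0 0 0 0 1")

```text
time: 1.85
ee_pos: [0.4259, -0.1663, 0.0847]
eef_rot: [0.704, 0.069, -0.703, 0.069]
ft_force: [0.1, 0.4, 0.0]
width: 0.0004
```

```bash
python3 st.py; python3 -c "
from h import *
snap('scene','s1');snap('top','t1')"
```

```text
t 1.85 p [ 0.4259 -0.1663  0.0847] x [ 0.001 -0.    -1.   ] yang -78.8 F [0.1 0.4 0. ] w 0.0004 j7 [ 0.64  0.14 -0.38  2.04  0.06  0.97 -1.15]
```

View pics/s1.png

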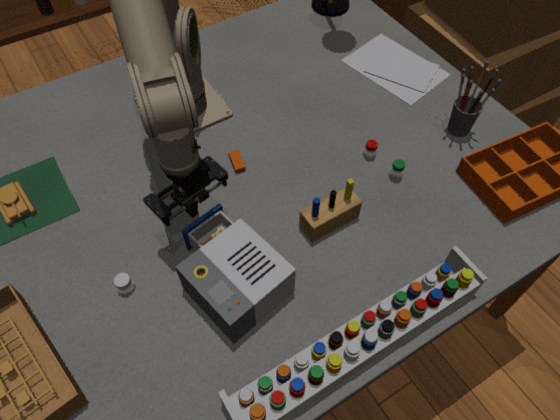

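The gripper is closed in front of the blue panel at about (190,205), clear of everything else. I'll push along the cabinet's x axis.

Emit:
drive_tool(moves="0.0078 0.0016 0 0 1; 0.0078 0.0016 0 0 1; 0.0078 0.0016 0 0 1; 0.0078 0.0016 0 0 1; 0.0078 0.0016 0 0 1; 0.0078 0.0016 0 0 1; 0.0078 0.0016 0 0 1; 0.0078 0.0016 0 0 1; 0.0078 0.0016 0 0 1")

```text
time: 3.08
ee_pos: [0.4959, -0.1517, 0.0835]
eef_rot: [-0.704, -0.069, 0.704, -0.069]
ft_force: [-0.8, -0.6, -0.4]
width: 0.0003
```

Emit:
drive_tool(moves="0.0049 0.001 0 0 1; 0.0049 0.001 0 0 1; 0.0049 0.001 0 0 1")

```text
time: 3.45
ee_pos: [0.5104, -0.1486, 0.0835]
eef_rot: [-0.704, -0.069, 0.704, -0.069]
ft_force: [-1.1, -0.6, -0.2]
width: 0.0005
```

Emit:
drive_tool(moves="0.0029 0.0006 0 0 1; 0.0029 0.0006 0 0 1")

```text
time: 3.7
ee_pos: [0.5117, -0.1485, 0.0829]
eef_rot: [-0.7, -0.069, 0.707, -0.069]
ft_force: [-31.3, -2.0, 21.9]
width: 0.0
```

Emit:
drive_tool(moves="0.0029 0.0006 0 0 1; 0.0029 0.0006 0 0 1")

```text
time: 3.95
ee_pos: [0.5119, -0.1488, 0.0821]
eef_rot: [-0.696, -0.068, 0.711, -0.068]
ft_force: [-56.9, -3.9, 38.9]
width: 0.0002
```

Emit:
drive_tool(moves="-0.0098 -0.002 0 0 1; -0.02 -0.004 0 0 1; -0.03 -0.006 0 0 1; 0 0 0.06 0 1; 0 0 0.06 0 0.5; 0 0 0.02 0 0.5")

```text
time: 4.7
ee_pos: [0.4641, -0.1584, 0.2278]
eef_rot: [0.706, 0.068, -0.701, 0.071]
ft_force: [-0.4, -0.3, -0.6]
width: 0.0135
```

```bash
python3 st.py; python3 -c "
from h import *
c=snap('scene','s2');d=snap('top','t2')
a=cv2.resize(c['color'][190:350,150:310],(480,480),interpolation=2)
cv2.imwrite('pics/c2.png',a[:,:,::-1])"
```

```text
t 4.7 p [ 0.4641 -0.1584  0.2278] x [ 0.007 -0.002 -1.   ] yang -78.7 F [-0.4 -0.3 -0.6] w 0.0135 j7 [ 0.62  0.06 -0.4   1.8   0.02  1.28 -1.16]
```

View pics/c2.png

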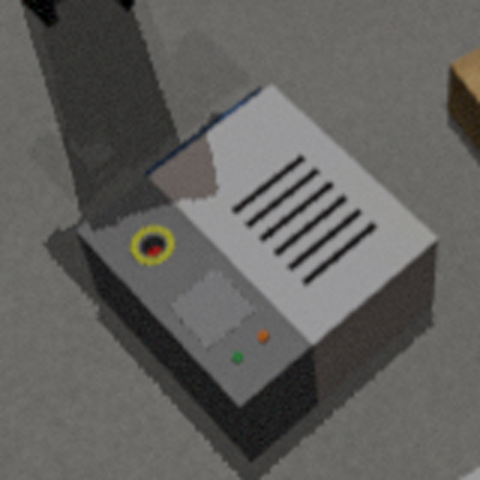

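The drawer front now sits flush, with only a thin blue sliver along the front edge, and the TCP stopped where home was expected. Next I'll go over the stylus with the jaws along x.

Emit:
drive_tool(moves="0.0154 0.043 0 9.84 0; 0.0154 0.043 0 9.84 0; 0.0154 0.043 0 9.84 0; 0.0154 0.043 0 9.84 0; 0.0154 0.043 0 9.84 0; 0.0154 0.043 0 9.84 0; 0.0154 0.043 0 9.84 0; 0.0156 0.0434 0 9.84 0; 0 0 0 0 0; 0 0 0 0 0")

```text
time: 6.05
ee_pos: [0.5851, 0.1857, 0.2223]
eef_rot: [-0.5, -0.5, 0.501, -0.499]
ft_force: [-0.4, -0.2, -0.3]
width: 0.0866
```

```bash
python3 st.py; python3 -c "
from h import *
s=load('s2')
for p in ((237.3-.3,219.3-.3),(199.7,247.4)): print(onz(s,p,.098))
c=snap('scene','s3');d=snap('top','t3')
"
```

```text
t 6.05 p [0.5851 0.1857 0.2223] x [-0.001 -0.    -1.   ] yang -0.1 F [-0.4 -0.2 -0.3] w 0.0866 j7 [ 0.18  0.41 -0.74  1.48  0.27  1.37 -0.57]
[ 0.51394519 -0.09037699  0.098     ]
[ 0.53730715 -0.20145796  0.098     ]
```

View pics/s3.png

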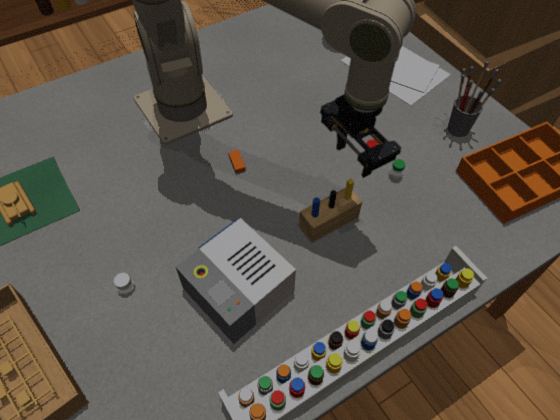

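Emit:
drive_tool(moves="0.0025 0 -0.04 0 0; 0 0 -0.04 0 0; 0 0 -0.03 0 0; 0 0 -0.012 0 0; 0 0 0 0 0")

```text
time: 6.78
ee_pos: [0.5879, 0.1854, 0.1016]
eef_rot: [-0.5, -0.5, 0.501, -0.5]
ft_force: [-0.0, 0.2, 0.8]
width: 0.0875
```

```bash
python3 st.py; python3 -c "
from h import *
c=snap('scene','s4');d=snap('top','t4')
a=cv2.resize(c['color'][130:250,270:410],(700,600),interpolation=2)
cv2.imwrite('pics/c4.png',a[:,:,::-1])
a=cv2.resize(d['color'][130:230,140:270],(780,600),interpolation=2)
cv2.imwrite('pics/d4.png',a[:,:,::-1])
"
```

```text
t 6.78 p [0.5879 0.1854 0.1016] x [-0. -0. -1.] yang -0.1 F [-0.   0.2  0.8] w 0.0875 j7 [ 0.16  0.51 -0.7   1.61  0.35  1.15 -0.63]
```

View pics/c4.png

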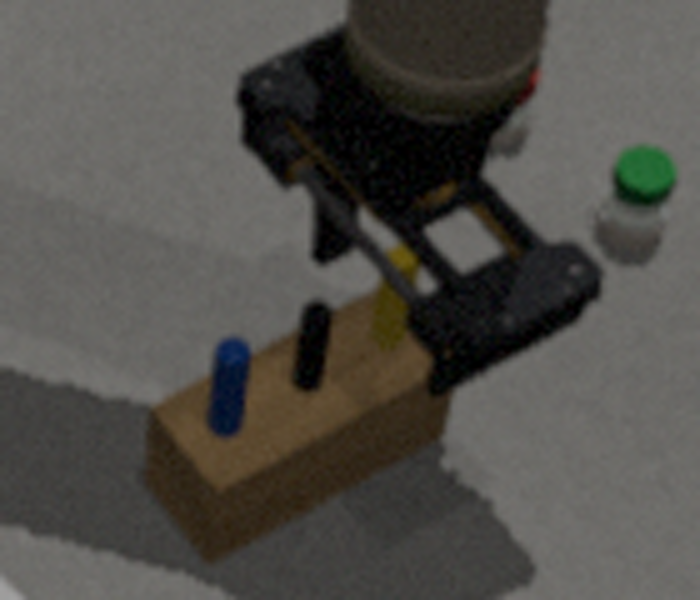

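View pics/d4.png

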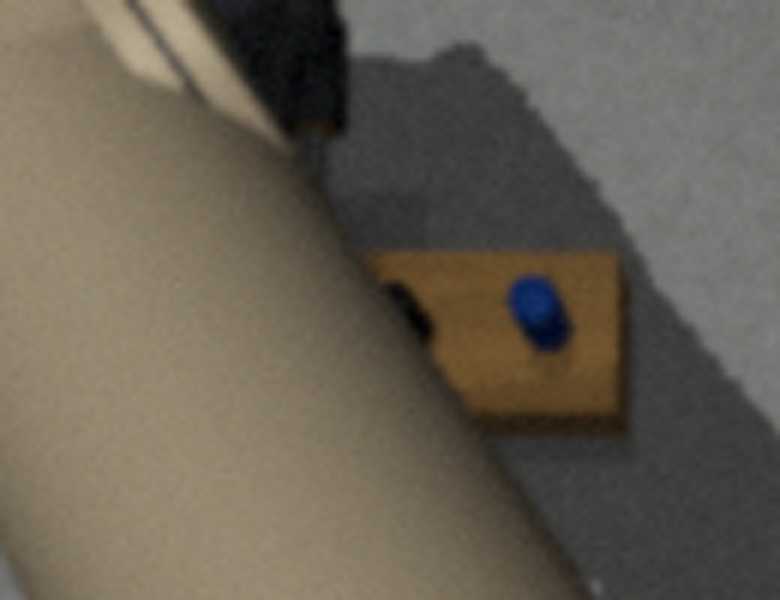

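The stylus is between the open jaws, at crop (395,290), and the other two tools are clear. Closing.

Emit:
drive_tool(moves="0 0 0 0 0.5; 0 0 0 0 0.7; 0 0 0 0 1; 0 0 0 0 1; 0 0 0 0 1; 0 0 0 0 1; 0 0 0 0 1; 0 0 0 0 1", newtons=40)

```text
time: 7.88
ee_pos: [0.5879, 0.186, 0.1016]
eef_rot: [0.5, 0.5, -0.5, 0.5]
ft_force: [-0.5, 0.4, 0.1]
width: 0.0149
```

Emit:
drive_tool(moves="0 0 0.02 0 1; 0 0 0.03 0 1; 0 0 0.04 0 1; 0 0 0.04 0 1; 0 0 0.03 0 1; 0 0 0 0 1")

```text
time: 8.62
ee_pos: [0.5888, 0.1869, 0.2656]
eef_rot: [0.502, 0.499, -0.498, 0.501]
ft_force: [0.1, 0.4, -1.1]
width: 0.0138
```

```bash
python3 st.py; python3 -c "
from h import *
c=snap('scene','s5');d=snap('top','t5')
a=cv2.resize(c['color'][90:240,270:430],(640,600),interpolation=2)
cv2.imwrite('pics/c5.png',a[:,:,::-1])
"
```

```text
t 8.62 p [0.5888 0.1869 0.2656] x [ 0.005  0.002 -1.   ] yang -0.0 F [ 0.1  0.4 -1.1] w 0.0138 j7 [ 0.18  0.39 -0.74  1.41  0.26  1.44 -0.56]
```

View pics/c5.png

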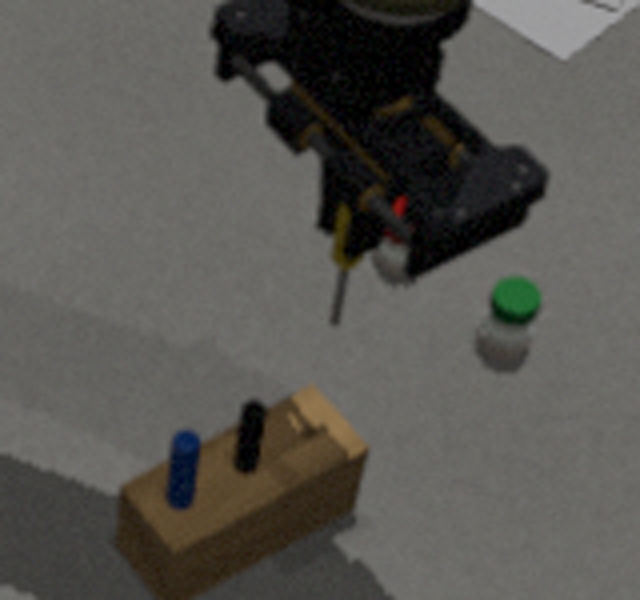

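Emit:
drive_tool(moves="0.0012 -0.02 0 0 1; 0.0012 -0.04 0 0 1; 0.0012 -0.05 0 0 1; 0.0012 -0.05 0 0 1; 0.0012 -0.05 0 0 1; 0.0012 -0.05 0 0 1; 0.0012 -0.05 0 0 1; 0.0012 -0.05 0 0 1; 0.0012 -0.04 0 0 1; 0.0012 -0.0155 0 0 1; 0 0 -0.02 0 1; 0 0 -0.01 0 1; 0 0 0 0 1; 0 0 0 0 1")

```text
time: 10.48
ee_pos: [0.6001, -0.229, 0.2323]
eef_rot: [0.5, 0.5, -0.5, 0.5]
ft_force: [-0.2, 0.6, -0.1]
width: 0.0137
```

```bash
python3 st.py; python3 -c "
from h import *
s=load('s5');print(onz(s,(353.0,170.2),.179))
c=snap('scene','s6');d=snap('top','t6')
a=cv2.resize(c['color'][190:310,140:280],(700,600),interpolation=2)
cv2.imwrite('pics/c6.png',a[:,:,::-1])
a=cv2.resize(d['color'][110:250,310:450],(560,560),interpolation=2)
cv2.imwrite('pics/d6.png',a[:,:,::-1])
"
```

```text
t 10.47 p [ 0.6001 -0.229   0.2323] x [ 0.001 -0.    -1.   ] yang 0.0 F [-0.2  0.6 -0.1] w 0.0137 j7 [ 0.71  0.43 -0.57  1.39  0.23  1.39  0.14]
[0.58811136 0.18749296 0.179     ]
```

View pics/c6.png

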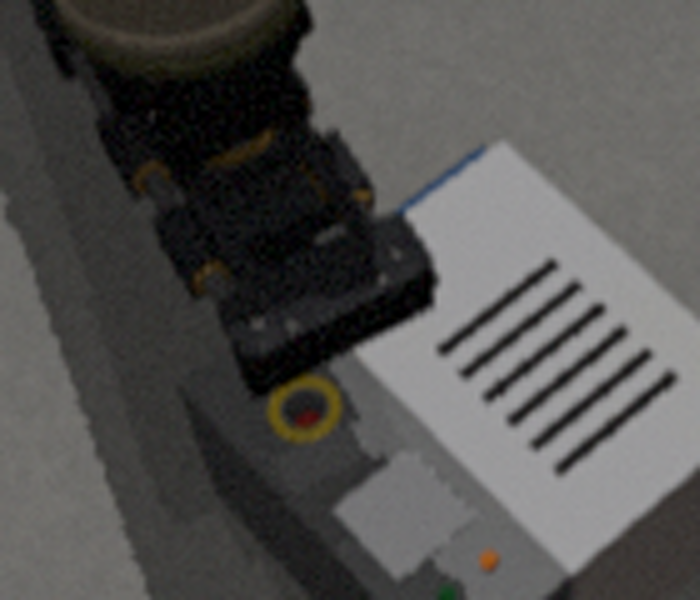

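View pics/d6.png

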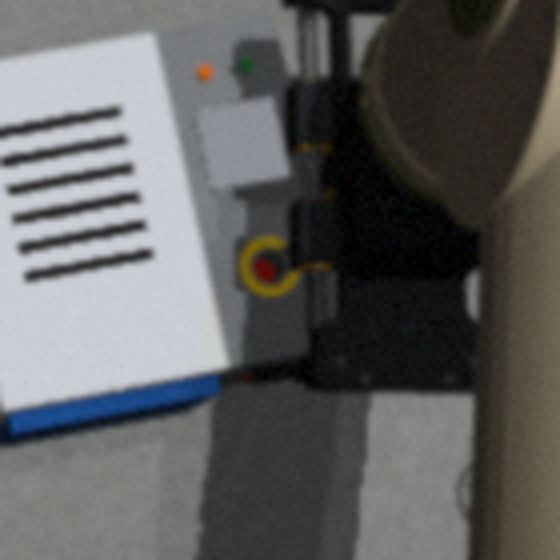

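The finger hides the tip in both views. I'll turn about the tool axis so the scene camera can see the tip and hole together.

Emit:
drive_tool(moves="0.001 0 0 10 1; 0 0 0 10 1; 0 0 0 10 1; 0 0 0 10 1; 0 0 0 10 1; 0 0 0 8 1; 0 0 -0.01 0 1; 0 0 0 0 1; 0 0 0 0 1")

```text
time: 11.7
ee_pos: [0.6009, -0.2294, 0.2215]
eef_rot: [0.196, 0.68, -0.196, 0.679]
ft_force: [0.1, -0.2, -1.1]
width: 0.0139
```

```bash
python3 st.py; python3 -c "
from h import *
c=snap('scene','s7');d=snap('top','t7')
print(proj(c,[[.601,-.229,.135],[.601,-.229,.11]]),proj(d,[[.601,-.229,.135],[.601,-.229,.11]]))
a=cv2.resize(c['color'][220:300,150:250],(750,600),interpolation=2)
cv2.imwrite('pics/c7.png',a[:,:,::-1])
a=cv2.resize(d['color'][140:220,330:430],(750,600),interpolation=2)
cv2.imwrite('pics/d7.png',a[:,:,::-1])
"
```

```text
t 11.7 p [ 0.6009 -0.2294  0.2215] x [-0.  0. -1.] yang 57.9 F [ 0.1 -0.2 -1.1] w 0.0139 j7 [ 0.82  0.47 -0.73  1.39  0.31  1.39  1.1 ]
[[199.39226959 266.07138188]
 [200.87954136 271.52271503]] [[380.17030675 174.18710344]
 [377.32858144 176.55778944]]
```

View pics/c7.png

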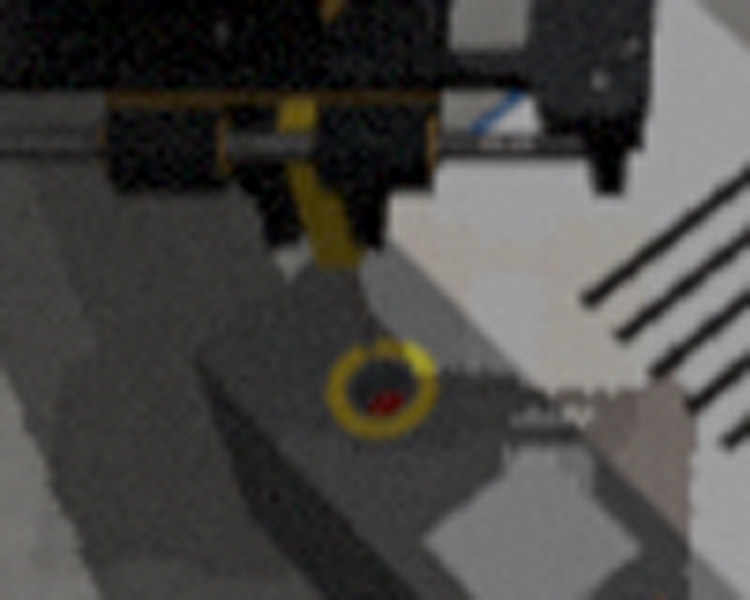

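View pics/d7.png

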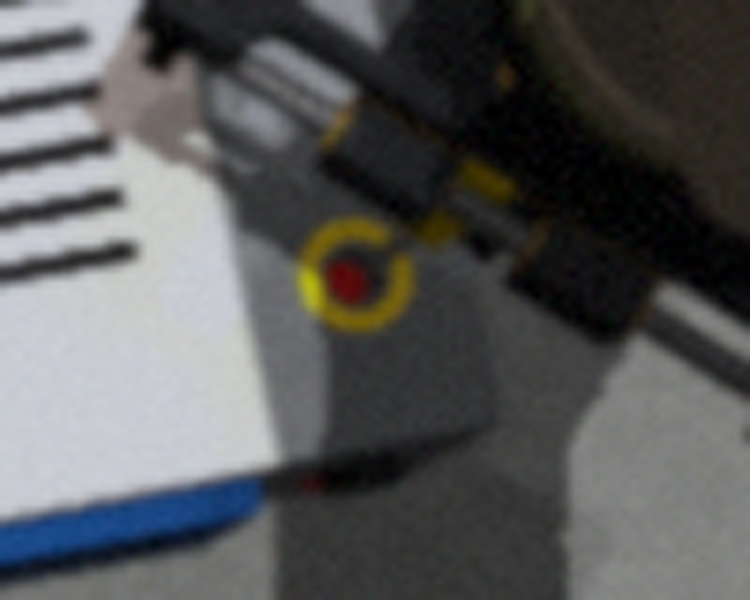

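```bash
python3 -c "
from h import *
for n,x,y in(('s7',180,245),('t7',355,155)):
    a=load(n)['color'][y:y+45,x:x+50].astype(float)
    a=np.clip((a/150)**.6*255,0,255).astype(np.uint8)
    cv2.imwrite('pics/e_%s.png'%n,cv2.resize(a,(600,540),interpolation=2)[:,:,::-1])
"
```

```text
(no output)
```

View pics/e_s7.png

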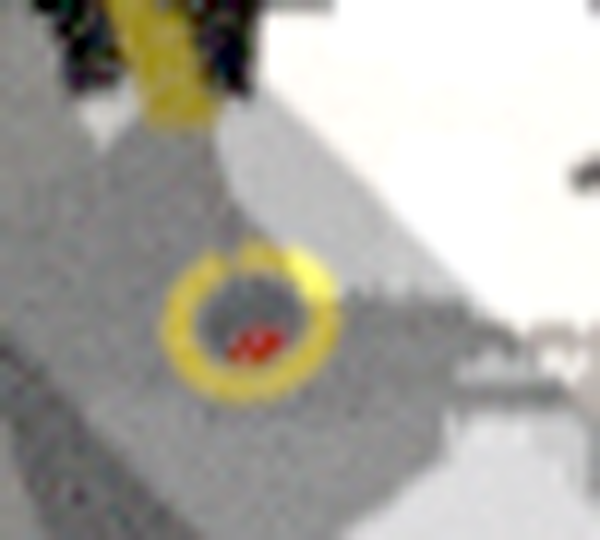

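View pics/e_t7.png

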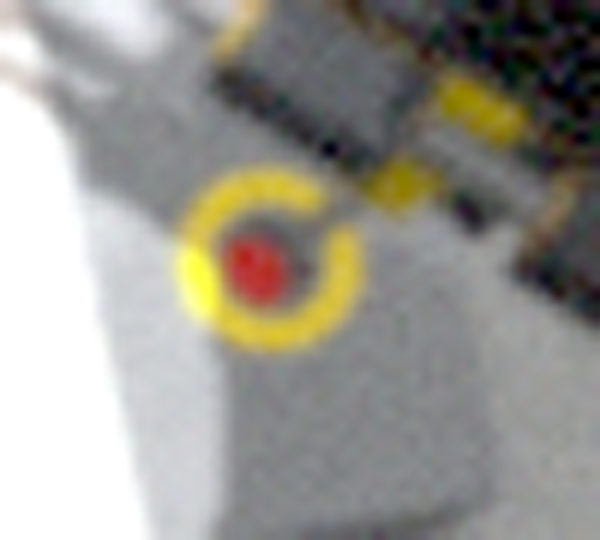

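The tip lines up with the hole in both views. In the scene view the shaft crosses the ring at (199,266), and in the top view at (382,173); both fall within about 1 px of the prediction. Lowering now.

Emit:
drive_tool(moves="0 0 -0.01 0 1; 0 0 -0.01 0 1; 0 0 -0.01 0 1; 0 0 -0.007 0 1; 0 0 0 0 1")

```text
time: 12.42
ee_pos: [0.6006, -0.2294, 0.1838]
eef_rot: [0.195, 0.68, -0.195, 0.679]
ft_force: [0.5, 0.3, -0.6]
width: 0.0134
```

Emit:
drive_tool(moves="0 0 -0.003 0 1; 0 0 -0.002 0 1; 0 0 0 0 1", newtons=50)

```text
time: 12.8
ee_pos: [0.6011, -0.2294, 0.1799]
eef_rot: [0.195, 0.679, -0.195, 0.68]
ft_force: [0.3, -0.0, 1.6]
width: 0.014
```

Emit:
drive_tool(moves="0 0 -0.002 0 1; 0 0 -0.002 0 1; 0 0 0 0 1")

```text
time: 13.18
ee_pos: [0.6011, -0.2295, 0.1757]
eef_rot: [0.195, 0.679, -0.195, 0.68]
ft_force: [0.5, 0.2, 3.7]
width: 0.0138
```

Emit:
drive_tool(moves="0 0 -0.001 0 1; 0 0 -0.001 0 1; 0 0 0 0 1")

```text
time: 13.55
ee_pos: [0.6012, -0.2295, 0.1744]
eef_rot: [0.195, 0.679, -0.195, 0.68]
ft_force: [-1.3, 1.0, 7.3]
width: 0.014
```

Emit:
drive_tool(moves="0 0 -0.001 0 1; 0 0 0 0 1; 0 0 0 0 1")

```text
time: 13.92
ee_pos: [0.6013, -0.2295, 0.1742]
eef_rot: [0.195, 0.679, -0.195, 0.68]
ft_force: [-3.3, 0.2, 13.3]
width: 0.0138
```

The force rose sharply at TCP z 0.174, exactly where the stop should be. I'll hold there and check.

Emit:
drive_tool(moves="0 0 0 0 1; 0 0 0 0 1; 0 0 0 0 1; 0 0 0 0 1; 0 0 0 0 1; 0 0 0 0 1; 0 0 0 0 1; 0 0 0 0 1")

```text
time: 14.92
ee_pos: [0.6013, -0.2295, 0.1742]
eef_rot: [0.195, 0.679, -0.195, 0.68]
ft_force: [-3.0, 0.7, 13.8]
width: 0.0139
```

```bash
python3 st.py; python3 -c "
from h import *
c=snap('scene','s8');d=snap('top','t8')
a=cv2.resize(c['color'][130:330,100:420],(800,500),interpolation=2)
cv2.imwrite('pics/c8.png',a[:,:,::-1])
"
```

```text
t 14.93 p [ 0.6013 -0.2295  0.1742] x [ 0.001 -0.001 -1.   ] yang 58.0 F [-3.   0.7 13.8] w 0.0139 j7 [ 0.82  0.51 -0.72  1.46  0.34  1.3   1.08]
```

View pics/c8.png

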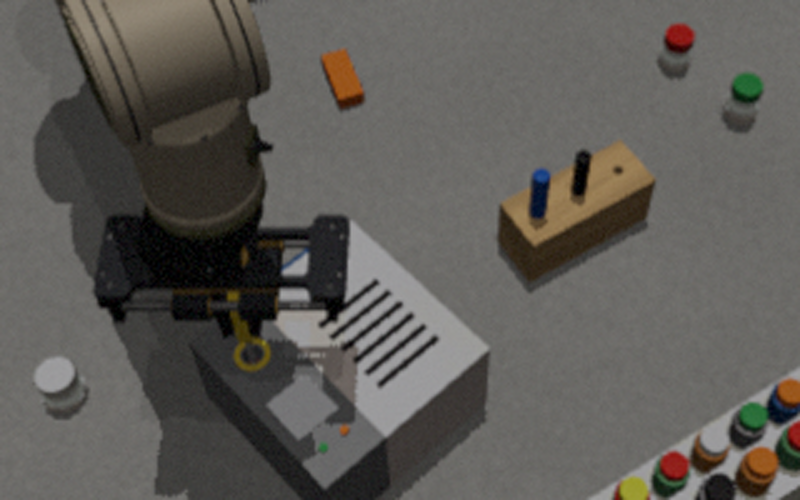

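View pics/t8.png

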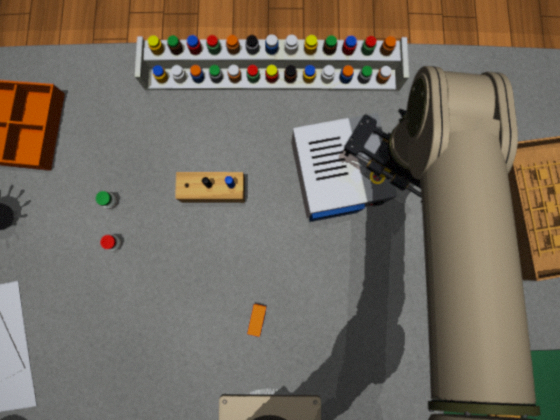

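The stylus goes into the ring at crop (250,350). The drawer is flush, the file and driver are still in the stand, and the jars are where they were. Handing in.

```bash
python3 -c "
from bench import ticket
print(ticket.close_job())"; python3 st.py
```

```text
the job is handed in; nothing more can be done
None
the job is handed in; nothing more can be done
```

I pushed the drawer home, took the stylus from the stand, and handed the job in with the stylus still gripped and the reset button held down. It took about 15 s of the 54 s, and no verdict was reported.

- **Drawer:** The closed fingers stopped hard at TCP x ≈ 0.512, where the home position was worked out to be. The front is flush in the later pictures. I pushed past the stop briefly: the wrist force reached about 69 N (57 N along x, 39 N up), under the 120 N limit. The contact was at the fingers; the gripper's body should have been about 15 mm above the cabinet top.
- **Button:** The tip met the button spring at the expected height (1.6 N, rising to 3.7 N). It then met the hard stop at TCP z 0.174, which is 6 mm of travel. The push held steady at about 13.8 N for one second, with the jaws 13.9 mm open on the 14 mm handle. I could not see the button itself once the tip was in, so "fully down" rests on height and force.
- **Everything else:** In the last pictures the file and driver are still in the stand, the three jars have not moved, and the drawer is shut.

No check failed. The two cameras differed by 1–2 mm on the ring and stylus, and by up to about 4 mm on the cabinet corners.

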